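# Hang the neck gauges on their hook in order of size

### The arm

A 6-joint arm with a two-finger parallel gripper is mounted at the origin on the work surface. World frame = base frame: x ahead of the robot, y to its left, z up, the work surface at z = 0. Lengths are in mm, angles in rad, forces in N, time in s.
With the tool pointing down it reaches from about 300 to 875 mm from the base axis. Payload 6.4 kg.
Tool frame: the origin (TCP) lies on the centre line of the jaws, within the pads' length; the fingertips stand 22 mm ahead of it and the grasp point (between the pads) lies 3 mm ahead of it; z points along the fingers, y is the line along which they close (so a half turn about z gives the same grasp; the last joint's range is limited). The gripper opens to 85 mm and grips with 20 to 120 N. Pads are 22 mm wide; open, the fingers measure 114 mm over their backs; the gripper's body (76 mm by 85 mm) begins 54 mm behind the grasp point. The pads swing forward as they close: fully open they stand 13 mm farther back than shut.
Start: joints at [-1.457, 0.181, 1.607, -0, 1.354, -0.206], TCP at [180.783, -545.856, 253.288] pointing down, gripper open.
Joint ranges: [-2.99, 2.99], [-0.89, 2.07], [0.3, 2.58], [-1.14, 4.28], [0, 2.63], [-3.12, 3.12]. Speed limits (rad/s): [2.57, 2.57, 3.01, 3.14, 3.14, 3.14].

### API

Orientations are given as a 3x3 rotation matrix whose columns are the frame's x, y, z axes.
In Python, from workcell import observe, optics, ticket gives the robot as it stands. The module is installed in compiled form; this text tells all that it offers.
- The arm moves only by the shell command python3 -m crank 'ROWS' [OPENING] [FORCE]. ROWS is JSON, a list of rows, each a list of 4 numbers: the shift along the tool's x, y, z as a fraction of full scale, then the turn about the tool's z as a fraction of full scale. In form: [[x, y, z, yaw], ...]. A call has 1 to 20 rows; each row is the pose to reach, as a shift and turn from the pose commanded when the call began, along the tool's axes at that moment; what a row does not reach only later rows make up. Full scale, the value 1, is 150 mm for a shift and 90 degrees for a turn. A row lasts 1/12 s, in which the tool goes at most 41.7 mm and 7.16 degrees, less where a joint would pass 70% of its speed; a pose out of reach is approached as far as the arm can. A call with a number of a shift or a turn outside -1 to 1 is refused whole. A call with a gripper value outside its range is refused whole. OPENING is the opening, from 0 (shut) to 1 (fully open), set as the call begins (- or left out, the last holds). The fingers move at their own pace and stop on an object; FORCE is the grip in N (left out, the last holds). Time passes only in rows, so rows that repeat a pose let the fingers close. It gives the time, the measured TCP pose, the force, the opening and the grip force at its end, in the units of the state.
- observe(): the state, without advancing time (a new reading comes with each control period).
- optics.camera(name): name is "side" or "top" or "wrist"; returns the picture (420x560x3 uint8, red, green, blue); there is no depth.
- optics.camera_info(name): a dict with "K" (3x3 intrinsics, pixels), "xyz" and "rotation" of the camera in the world. Camera axes: x right, y down, z forward; pixel columns grow to the right and rows downward; lengths in mm; the calibration is good to about 2 mm. A picture is of the moment at which its call begins: read the wrist's pose just before it. camera_info takes no time and is no camera call; for the wrist camera it gives the pose at the moment of the call.
- ticket.job_done(): hands the job in; it is judged then, once.
The state is a dict: "time_s": time; "joints": joint angles; "dq": joint speeds; "effort": joint torques, N m; "eef_pos": TCP position; "eef_rot": TCP orientation; "wrist_force": force on the tool from outside, world axes, zero at the start; "moment": the same for the moment, N m; "finger_gap": opening from 0.0 (shut) to 1.0 (fully open); "finger_force": force on a finger pad.
Only numpy, scipy, OpenCV 4.12 (cv2) and the standard library are available. Lean on these libraries where they do the work, as an engineer would, in place of code of your own. Each camera call takes 0.05 s, during which the arm holds its last target. There are 200 camera calls.

### The job

Clear the swab carton away from the hook and stand it upright on the middle of the flat steel tray. Then take the neck gauges that are in the basket out one at a time and hang each by its eye on the hook's peg, the largest first at the back and then each next smaller one in front of it (blue, green, yellow, red; one may be missing), so that they all hang freely, nested in order of size. Leave the pot and the slide box in the basket, the tape roll and the phone where they are.

Things in the scene. Friction and masses are not known exactly. Their poses are not given: they have to be found in the camera images.
- gauge_blue_eye (a point): centre of the hanging eye of the blue neck gauge: upright plate 10 mm thick (x = its normal, y across, z up), a 120 mm square hoop with a tab 44 mm wide, 46 mm high on top, pinched from above by its side edges. Eye 30 mm wide, from 18 mm below this point (the hoop's top edge) to a peaked roof 16 mm above; tab top 28 mm above, foot 138 mm below. Starts in a slot. None if absent.
- gauge_green_eye (a point): centre of the hanging eye of the green neck gauge: upright plate 10 mm thick (x = its normal, y across, z up), a 105 mm square hoop with a tab 44 mm wide, 46 mm high on top, pinched from above by its side edges. Eye 30 mm wide, from 18 mm below this point (the hoop's top edge) to a peaked roof 16 mm above; tab top 28 mm above, foot 123 mm below. Starts in a slot. None if absent.
- gauge_yellow_eye (a point): centre of the hanging eye of the yellow neck gauge: upright plate 10 mm thick (x = its normal, y across, z up), a 90 mm square hoop with a tab 44 mm wide, 46 mm high on top, pinched from above by its side edges. Eye 30 mm wide, from 18 mm below this point (the hoop's top edge) to a peaked roof 16 mm above; tab top 28 mm above, foot 108 mm below. Starts in a slot. None if absent.
- gauge_red_eye (a point): centre of the hanging eye of the red neck gauge: upright plate 10 mm thick (x = its normal, y across, z up), a 75 mm square hoop with a tab 44 mm wide, 46 mm high on top, pinched from above by its side edges. Eye 30 mm wide, from 18 mm below this point (the hoop's top edge) to a peaked roof 16 mm above; tab top 28 mm above, foot 93 mm below. Starts in a slot. None if absent.
- peg_mid (a point): middle of the hook's level peg, on its axis, 168 mm above the table: steel bar 8 mm thick along this frame's x. Free tip 66 mm off in -x (turned up, highest point 12 mm above the axis); its post (16 mm thick, ends at peg height) 72 mm off in +x. Eyes go on over the tip, plate square to the peg; a hung gauge's eye centre rests about 11 mm below the axis.
- stand: fixed hook stand; origin on the table below the middle of the peg, same axes. Its dark foot plate, 8 mm thick, reaches from x = -50 to +100 mm and 60 mm to either side.
- post_top (a point): top of the hook's post, where the peg begins: 72 mm along +x of the peg's frame from the peg's middle, 168 mm above the table
- basket: fixed grey basket, 215 x 170 mm, walls 60 mm high; origin at table height below the middle of its four slots, at x = -54, -18, 18, 54 mm, running along y, 15 mm wide, floor at 6 mm, white insert's top at 56 mm. Gauges stand in them in any order, normals along x (5 degrees of play). The front bay, x = -130 to -75 mm, holds other things.
- carton_center (a point): centre of a white and red swab carton, 70 (its x) x 48 (y) x 55 mm high, about 120 g, standing on the table before the hook in the way of the gauges; pinch it from above across its 48 mm (or its 70).
- tray_top (a point): centre of the top face (4 mm above the table) of the fixed, flat, rimless steel tray, 170 (x) x 110 (y) mm
- phone: black phone lying flat, 150 x 72 x 9 mm; origin at the middle of its underside. Not part of the job
- tape: roll of white tape lying flat, 90 mm across, 25 mm high; origin at the middle of its underside. Not part of the job
- pot: small red-capped specimen pot, 38 mm across, 55 mm tall, standing in the front bay of the basket; origin at the middle of its underside. Not part of the job
- slide_box: orange slide box, 38 x 70 x 45 mm, in the front bay of the basket; origin at the middle of its underside. Not part of the job

How it is judged (in metres and radians):
On the way, in this order (a step that is already met when the one before it is completed fails the run):
1. the carton stands on the steel tray, let go (x of carton_center in the frame of tray_top between -0.045 and 0.045 m and y of carton_center in the frame of tray_top between -0.035 and 0.035 m and z of carton_center in the frame of tray_top between 0.022 and 0.033 m and angle between carton_center's own z axis and vertical below 0.15 rad and linear speed of carton below 0.05 m/s and contact force between the fingers and carton below 0.1 N), for 0.2 s.
2. the blue gauge hangs on the peg, let go (x of gauge_blue_eye in the frame of peg_mid between -0.062 and 0.064 m and y of gauge_blue_eye in the frame of peg_mid between -0.015 and 0.015 m and z of gauge_blue_eye in the frame of peg_mid between -0.018 and -0.004 m and angle between gauge_blue_eye's own z axis and vertical below 0.25 rad and linear speed of gauge_blue below 0.05 m/s and contact force between the fingers and gauge_blue below 0.1 N), for 0.3 s.
3. the green gauge hangs on the peg, let go (x of gauge_green_eye in the frame of peg_mid between -0.062 and 0.064 m and y of gauge_green_eye in the frame of peg_mid between -0.015 and 0.015 m and z of gauge_green_eye in the frame of peg_mid between -0.018 and -0.004 m and angle between gauge_green_eye's own z axis and vertical below 0.25 rad and linear speed of gauge_green below 0.05 m/s and contact force between the fingers and gauge_green below 0.1 N), for 0.3 s.
4. the yellow gauge hangs on the peg, let go (x of gauge_yellow_eye in the frame of peg_mid between -0.062 and 0.064 m and y of gauge_yellow_eye in the frame of peg_mid between -0.015 and 0.015 m and z of gauge_yellow_eye in the frame of peg_mid between -0.018 and -0.004 m and angle between gauge_yellow_eye's own z axis and vertical below 0.25 rad and linear speed of gauge_yellow below 0.05 m/s and contact force between the fingers and gauge_yellow below 0.1 N), for 0.3 s.
5. the red gauge hangs on the peg, let go (x of gauge_red_eye in the frame of peg_mid between -0.062 and 0.064 m and y of gauge_red_eye in the frame of peg_mid between -0.015 and 0.015 m and z of gauge_red_eye in the frame of peg_mid between -0.018 and -0.004 m and angle between gauge_red_eye's own z axis and vertical below 0.25 rad and linear speed of gauge_red below 0.05 m/s and contact force between the fingers and gauge_red below 0.1 N), for 0.3 s.
At the end, for the whole second after the job is handed in: The carton stands upright on the tray (centre within 45 x 35 mm of the tray's), and every gauge present hangs on the peg, at rest and let go (eye 4 to 18 mm below the peg's axis, 15 mm sideways, 0.25 rad tilt), ordered large to small from post to tip (all of step 1 and all of step 2 and all of step 3 and all of step 4 and all of step 5 and ((x of post_top in the frame of gauge_green_eye above 0 m and x of gauge_blue_eye in the frame of gauge_green_eye above 0.005 m) or (x of post_top in the frame of gauge_green_eye below 0 m and x of gauge_blue_eye in the frame of gauge_green_eye below -0.005 m)) and ((x of post_top in the frame of gauge_yellow_eye above 0 m and x of gauge_blue_eye in the frame of gauge_yellow_eye above 0.005 m) or (x of post_top in the frame of gauge_yellow_eye below 0 m and x of gauge_blue_eye in the frame of gauge_yellow_eye below -0.005 m)) and ((x of post_top in the frame of gauge_red_eye above 0 m and x of gauge_blue_eye in the frame of gauge_red_eye above 0.005 m) or (x of post_top in the frame of gauge_red_eye below 0 m and x of gauge_blue_eye in the frame of gauge_red_eye below -0.005 m)) and ((x of post_top in the frame of gauge_yellow_eye above 0 m and x of gauge_green_eye in the frame of gauge_yellow_eye above 0.005 m) or (x of post_top in the frame of gauge_yellow_eye below 0 m and x of gauge_green_eye in the frame of gauge_yellow_eye below -0.005 m)) and ((x of post_top in the frame of gauge_red_eye above 0 m and x of gauge_green_eye in the frame of gauge_red_eye above 0.005 m) or (x of post_top in the frame of gauge_red_eye below 0 m and x of gauge_green_eye in the frame of gauge_red_eye below -0.005 m)) and ((x of post_top in the frame of gauge_red_eye above 0 m and x of gauge_yellow_eye in the frame of gauge_red_eye above 0.005 m) or (x of post_top in the frame of gauge_red_eye below 0 m and x of gauge_yellow_eye in the frame of gauge_red_eye below -0.005 m))); the robot touches nothing.
It fails at once if a thing that is not part of the job (phone, tape, pot, slide box) is moved by more than 30 mm (distance of any of phone, tape, pot, slide_box from where it was at the start of the episode above 0.03 m).
Of gauge_blue, gauge_green, gauge_yellow, gauge_red only 3 to 4 are there at a start; the rules pass over those that are not, and their reading is None.
At some moment in a run one of carton may be knocked a few centimetres aside while the robot is not near it.
It also fails if it takes over 210 s, if anything falls off the work surface, if the arm or the gripper's body presses on something with over 40 N, if the wrist force passes 120 N, or if a joint passes its speed limit or range.

## Working session

There is one attempt and no reset: what is moved stays moved. The work goes in short steps, Python scripts to look and compute and a shell command to move; the robot and the scene stay as the last step left them, time stands still between calls to the robot, and variables do not carry over. Pictures are saved under pics/ and viewed, at most 16 in all, crops included, and the job is handed in when it is done.

```bash
mkdir -p pics
python3 - <<'E'
from workcell import observe, optics, ticket
import cv2,numpy as np
for n in ("side","top"):
    im=optics.camera(n); cv2.imwrite(f"pics/{n}0.png",cv2.cvtColor(im,cv2.COLOR_RGB2BGR))
    i=optics.camera_info(n); print(n,{k:np.round(v,3).tolist() for k,v in i.items()})
i=optics.camera_info("wrist");print({k:np.round(v,3).tolist() for k,v in i.items()})
s=observe();print(s["time_s"],np.round(s["eef_rot"],3).tolist(),s["finger_gap"])
a,b=[cv2.imread(f"pics/{n}0.png") for n in("side","top")]
E
```

```text
side {'K': [[455.092, 0.0, 284.755], [0.0, 455.092, 210.207], [0.0, 0.0, 1.0]], 'xyz': [279.114, -1080.387, 920.512], 'rotation': [[0.942, -0.209, 0.262], [-0.335, -0.566, 0.753], [-0.009, -0.797, -0.603]]}
top {'K': [[518.637, 0.0, 280.737], [0.0, 518.637, 200.064], [0.0, 0.0, 1.0]], 'xyz': [330.45, -109.771, 1340.428], 'rotation': [[0.037, -0.978, 0.207], [-0.999, -0.038, 0.001], [0.007, -0.207, -0.978]]}
{'K': [[292.352, 0.0, 285.389], [0.0, 292.352, 208.925], [0.0, 0.0, 1.0]], 'xyz': [243.361, -524.626, 372.63], 'rotation': [[0.315, -0.916, -0.248], [-0.949, -0.304, -0.08], [-0.002, 0.261, -0.965]]}
0.1 [[0.949, 0.314, -0.0], [0.314, -0.949, 0.002], [0.0, -0.002, -1.0]] 0.9989578943018648
```

View pics/side0.png

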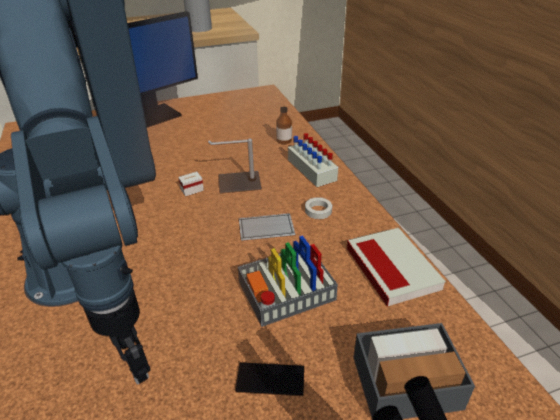

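View pics/top0.png

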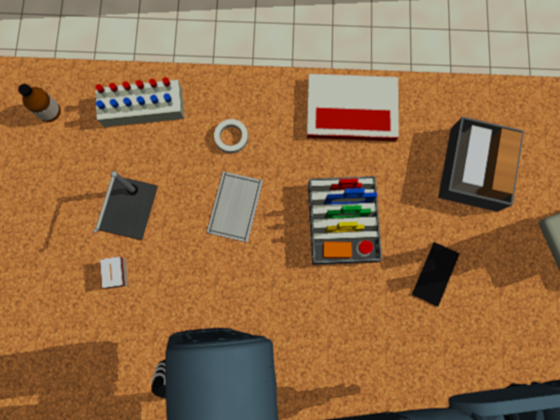

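The side view shows the carton at (191,183), the hook tip at (210,142), the post top at (249,140), the tray at (267,227) and the basket at (287,280). The top view shows all four gauges, in slot order from the front: yellow (345,227), green (347,212), blue (347,197), red (347,184). It also shows the carton at (112,272). Next I'll enlarge the crops to pick exact pixels.

```bash
cat > h.py <<'E'
import numpy as np,cv2
from workcell import observe, optics
def ray(i,p):
    d=i["rotation"]@np.linalg.solve(np.array(i["K"]),[p[0],p[1],1.]); return np.array(i["xyz"]),d/np.linalg.norm(d)
def info(n):
    i=optics.camera_info(n); return {k:np.array(v) for k,v in i.items()}
def onz(i,p,z):
    o,d=ray(i,p); return o+d*(z-o[2])/d[2]
def tri(i1,p1,i2,p2):
    o1,d1=ray(i1,p1);o2,d2=ray(i2,p2)
    s=np.linalg.lstsq(np.c_[d1,-d2],o2-o1,rcond=None)[0]
    a,b=o1+s[0]*d1,o2+s[1]*d2
    return (a+b)/2,np.linalg.norm(a-b)
def snap(n,f=None):
    i=info(n);im=cv2.cvtColor(optics.camera(n),cv2.COLOR_RGB2BGR)
    if f:cv2.imwrite("pics/"+f,im)
    return i,im
E
python3 - <<'E'
import cv2,numpy as np
s,t=cv2.imread("pics/side0.png"),cv2.imread("pics/top0.png")
def c(im,x,y,k,w=400,h=300): return cv2.resize(im[y:y+h//k,x:x+w//k],(w,h),interpolation=cv2.INTER_CUBIC)
cv2.imwrite("pics/crops.png",np.vstack([np.hstack([c(t,80,165,4),c(t,300,170,4)]),np.hstack([c(s,180,125,4),c(s,237,232,4)])]))
E
```

```text
(no output)
```

View pics/crops.png

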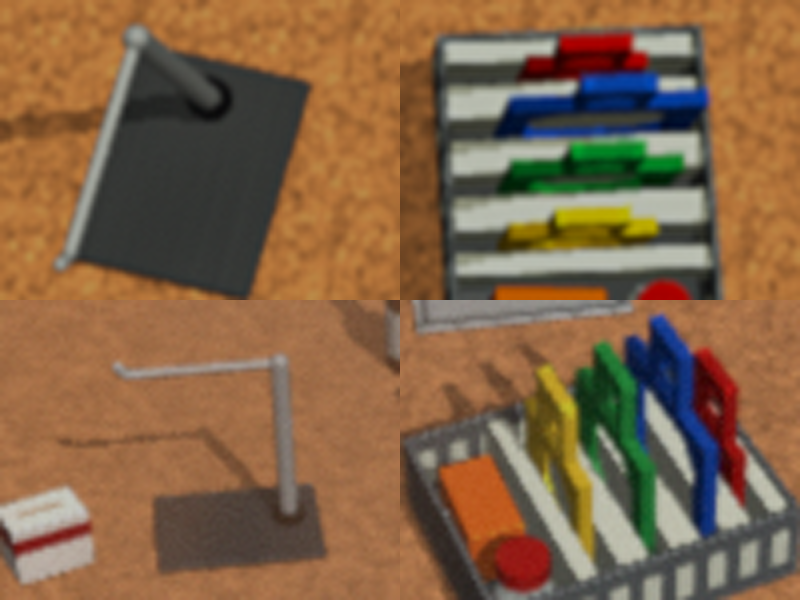

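The enlarged crops show the tab top-face centres clearly, as well as the post top, the peg bend and the carton corners. I'll triangulate them now.

Run:
```python
from h import *
T,S=info("top"),info("side")
t=lambda x,y,ox,oy,cx=0,cy=0:((x-cx)/4+ox,(y-cy)/4+oy)
P={"post":((137,35),(280,60)),"bend":((70,255),(125,75)),"tip":((62,265),(117,66))}
for k,(a,b) in P.items():
    p,e=tri(T,(a[0]/4+80,a[1]/4+165),S,(b[0]/4+180,b[1]/4+125)); print(k,p.round(1),round(e,1)); 
G={"red":((595,43),(718,366)),"blue":((620,83),(672,336)),"green":((607,152),(617,361)),"yellow":((593,215),(561,386))}
for k,(a,b) in G.items():
    p,e=tri(T,((a[0]-400)/4+300,a[1]/4+170),S,((b[0]-400)/4+237,(b[1]-300)/4+232)); print(k,p.round(1),round(e,1))
for q in((310,85),(248,297)): print("foot",onz(T,(q[0]/4+80,q[1]/4+165),8).round(1))
# tray and carton
im=cv2.imread("pics/top0.png")
for nm,x,y,w,h,z,I in(("tray",205,168,60,78,4,T),("carton",98,255,30,35,55,T)):
    c=im[y:y+h,x:x+w].astype(int); m=((c.max(2)-c.min(2))<45)&(c.mean(2)>(105 if nm=="tray" else 130))
    cn=max(cv2.findContours(m.astype(np.uint8),0,2)[0],key=cv2.contourArea)
    b=cv2.boxPoints(cv2.minAreaRect(cn))+[x,y]; q=np.array([onz(I,v,z) for v in b]); 
    print(nm,b.round().tolist(),q.mean(0).round(1),np.linalg.norm(q[1]-q[0]).round(),np.linalg.norm(q[2]-q[1]).round(),np.degrees(np.arctan2(*(q[1]-q[0])[[1,0]])).round(1))
for nm,p in(("basket",[(310,178),(376,178),(380,262),(312,264)]),): 
    q=np.array([onz(T,v,60) for v in p]);print(nm,q.round(1).tolist(),q.mean(0).round(1))
```

```text
post [627.5 282.4 166. ] 1.4
bend [496.8 308.  163.4] 1.0
tip [490.3 308.5 173. ] 2.4
red [ 644.1 -271.2  124.6] 4.4
blue [ 608.6 -279.9  168.5] 2.6
green [ 572.  -275.   154.1] 5.8
yellow [ 536.7 -269.1  139.1] 5.2
foot [637.1 218.    8. ]
foot [495.4 245.8   8. ]
tray [[206.0, 232.0], [223.0, 170.0], [263.0, 180.0], [246.0, 243.0]] [593.   12.5   4. ] 172.0 112.0 -10.9
carton [[99.0, 258.0], [120.0, 256.0], [122.0, 285.0], [102.0, 287.0]] [406.5 302.1  55. ] 49.0 72.0 -82.6
basket [[661.8, -180.5, 60.0], [668.3, -348.7, 60.0], [455.0, -358.4, 60.0], [443.8, -191.0, 60.0]] [ 557.2 -269.7   60. ]
```

Everything checks out: the peg runs at about -11° yaw with its middle near (557,296), the tray centre is (593,12.5), the carton is (406,302), and the slots are 36 mm apart at about +2.7° yaw. I'll swing over to the carton and turn the wrist half round, so the camera stays clear of the peg.

```bash
python3 -m crank '[[1,-1,0,-0.5],[1,-1,0,-0.5],[1,-1,0,-0.5],[1,-1,0,-0.5],[1,-1,0,-0.5],[1,-1,0,-0.5],[1,-1,0,-0.5],[1,-1,0,-0.5],[1,-1,0,-0.5]]'
python3 -m crank '[[1,0,0,-0.6],[1,0,0,-0.6],[1,0,0,-0.6],[1,0,0,-0.6],[1,0,0,-0.6],[1,0,0,-0.6],[1,0,0,-0.6],[1,0,0,-0.6],[1,0,0,-0.6],[1,0,0,-0.6]]'
python3 -m crank '[[1,0.5,0,-0.7],[1,0.5,0,-0.7],[1,0.5,0,-0.7],[1,0.5,0,-0.7],[1,0.5,0,-0.7],[1,0.5,0,-0.7],[1,0.5,0,-0.7],[1,0.5,0,-0.7],[1,0.5,0,-0.7],[1,0.5,0,-0.7],[1,0.5,0,-0.7]]'
```

```text
time_s: 0.85
eef_pos: [276.1, -356.2, 253.2]
eef_rot: [[0.45, 0.893, -0.0], [0.893, -0.45, 0.0], [0.0, -0.0, -1.0]]
wrist_force: [-0.4, 0.4, -0.8]
finger_gap: 1.002
finger_force: 0.0
time_s: 1.68
eef_pos: [343.2, -222.7, 253.1]
eef_rot: [[-0.455, 0.89, -0.0], [0.89, 0.455, 0.0], [0.0, -0.0, -1.0]]
wrist_force: [0.2, -0.5, 0.5]
finger_gap: 0.997
finger_force: 0.0
time_s: 2.6
eef_pos: [341.1, -54.8, 253.3]
eef_rot: [[-1.0, -0.0, -0.0], [-0.0, 1.0, 0.0], [0.0, 0.0, -1.0]]
wrist_force: [-0.5, -0.1, 0.3]
finger_gap: 1.0
finger_force: 0.0
```

```bash
python3 -m crank '[[0,1,0,0],[0,1,0,0],[0,1,0,0],[0,1,0,0],[0,1,0,0]]' >/dev/null
python3 -m crank '[[-0.4,1,0,0],[-0.4,1,0,0],[-0.4,1,0,0],[-0.4,1,0,0],[-0.4,1,0,0]]'>/dev/null
python3 -m crank '[[0,0.33,0,-0.08],[0,0.33,0,-0.08],[0,0.33,0,-0.08],[0,0.33,0,-0.08]]'
python3 - <<'E'
from h import *
i,im=snap("wrist","w1.png")
s=observe();print(np.round(s["eef_pos"],1),i["xyz"].round(1))
c=im.astype(int);m=((c.max(2)-c.min(2))<50)&(c.mean(2)>130)
for cn in cv2.findContours(m.astype(np.uint8),0,2)[0]:
    if cv2.contourArea(cn)>1500:
        b=cv2.boxPoints(cv2.minAreaRect(cn));q=np.array([onz(i,v,55) for v in b]);print(cv2.contourArea(cn),b.round().tolist(),q.mean(0).round(1),np.linalg.norm(q[1]-q[0]).round(),np.linalg.norm(q[2]-q[1]).round(),np.degrees(np.arctan2(*(q[1]-q[0])[[1,0]])).round(1))
E
```

```text
time_s: 3.77
eef_pos: [399.2, 294.6, 252.9]
eef_rot: [[-0.992, -0.129, -0.001], [-0.129, 0.992, -0.001], [0.001, -0.001, -1.0]]
wrist_force: [-0.9, 0.4, -0.2]
finger_gap: 0.994
finger_force: 0.0
[399.2 294.2 253.1] [334.  286.5 373.1]
5438.5 [[26.0, 325.0], [39.0, 227.0], [122.0, 239.0], [109.0, 336.0]] [545.   56.1  55. ] 137.0 94.0 168.4
2599.0 [[269.0, 169.0], [314.0, 167.0], [316.0, 229.0], [272.0, 231.0]] [406.9 304.3  55. ] 48.0 71.0 100.0
```

View pics/w1.png

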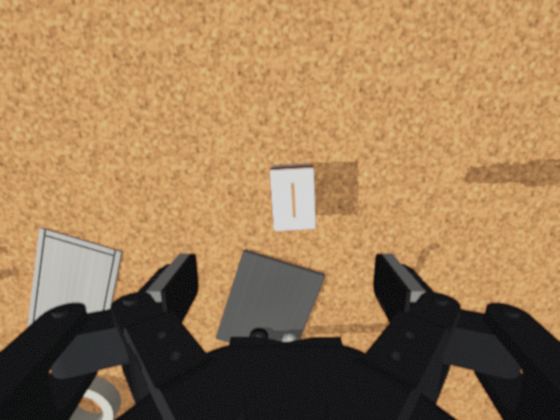

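The wrist view shows the carton top at (293,200), directly in line. It triangulates to (407,304) at 55 mm, 48 x 71 mm in size, which agrees with the top view. I'll grasp it.

```bash
python3 -m crank '[[-0.058,0.058,0.3,-0.02],[-0.058,0.058,0.5,-0.02],[-0.058,0.058,0.75,-0.02],[-0.058,0.058,0.95,-0.02],[-0.058,0.058,0.95,-0.02]]'
python3 -m crank '[[0,0,0.2,0],[0,0,0.4,0],[0,0,0.5,0],[0,0,0.5,0]]'
python3 -m crank '[[0,0,0,0],[0,0,0,0],[0,0,0,0],[0,0,0,0],[0,0,0,0],[0,0,0,0],[0,0,0,0],[0,0,0,0]]' 0.3 35
```

```text
time_s: 4.23
eef_pos: [402.6, 301.6, 105.0]
eef_rot: [[-0.987, -0.159, -0.01], [-0.159, 0.987, -0.005], [0.011, -0.003, -1.0]]
wrist_force: [-2.1, -1.6, -0.4]
finger_gap: 0.999
finger_force: 0.0
time_s: 4.57
eef_pos: [405.5, 303.3, 34.4]
eef_rot: [[-0.987, -0.16, -0.004], [-0.16, 0.987, -0.002], [0.004, -0.001, -1.0]]
wrist_force: [-0.4, -0.3, 0.3]
finger_gap: 0.999
finger_force: 0.0
time_s: 5.23
eef_pos: [408.5, 305.6, 38.2]
eef_rot: [[-0.987, -0.162, 0.004], [-0.162, 0.987, 0.001], [-0.004, 0.001, -1.0]]
wrist_force: [-0.6, -2.6, 6.7]
finger_gap: 0.557
finger_force: 36.9
```

```bash
python3 -m crank '[[0,0,-0.2,0],[0,0,-0.4,0],[0,0,-0.6,0],[0,-0.2,-0.6,0],[0,-0.45,-0.6,0],[0,-0.7,-0.6,0],[0,-1,-0.6,0],[0,-1,-0.6,0]]'
python3 -m crank '[[0,-0.25,0,0],[0,-0.5,0,0],[0,-0.75,0,0],[0,-1,0,0],[-0.2,-1,0,0],[-0.4,-1,0,0],[-0.6,-1,0,0],[-0.8,-1,0,0],[-0.8,-1,0,0],[-0.8,-1,0,0]]'
python3 - <<'E'
from h import *
s=observe();p=np.array(s["eef_pos"]);R=np.array(s["eef_rot"])
print(s["finger_gap"],R.T@(np.array([593.5,12.5,42])-p)/150)
E
```

```text
time_s: 5.9
eef_pos: [432.4, 151.9, 126.9]
eef_rot: [[-0.987, -0.158, 0.002], [-0.158, 0.987, -0.002], [-0.002, -0.003, -1.0]]
wrist_force: [0.2, 0.3, -1.5]
finger_gap: 0.552
finger_force: 37.2
time_s: 6.73
eef_pos: [574.8, 28.7, 126.2]
eef_rot: [[-0.987, -0.162, 0.001], [-0.162, 0.987, -0.0], [-0.001, -0.0, -1.0]]
wrist_force: [-0.9, -0.5, -1.3]
finger_gap: 0.562
finger_force: 37.4
0.5617378518751558 [-0.10514877 -0.12664188  0.56118566]
```

```bash
python3 -m crank '[[-0.105,-0.127,0.1,0],[-0.105,-0.127,0.25,0],[-0.105,-0.127,0.4,0],[-0.105,-0.127,0.5,0],[-0.105,-0.127,0.55,0],[-0.105,-0.127,0.56,0],[-0.105,-0.127,0.565,0],[-0.105,-0.127,0.565,0]]'
python3 -m crank '[[0,0,0,0],[0,0,0,0],[0,0,0,0],[0,0,0,0],[0,0,0,0],[0,0,-0.3,0],[0,0,-0.6,0],[0,0,-1,0],[0,0,-1,0],[0,0,-1,0]]' 1
python3 - <<'E'
from h import *
i,im=snap("top","t1.png");j,js=snap("side","s1.png")
c=im[165:250,200:270].astype(int);m=((c.max(2)-c.min(2))<45)&(c.mean(2)>150)
s=observe();print(np.round(s["eef_pos"]),s["time_s"])
def cr(im,x,y,k,w=400,h=300): return cv2.resize(im[y:y+h//k,x:x+w//k],(w,h),interpolation=cv2.INTER_CUBIC)
cv2.imwrite("pics/c1.png",np.hstack([cr(im,190,160,4),cr(js,220,180,4)]))
E
```

```text
time_s: 7.4
eef_pos: [592.1, 12.3, 41.8]
eef_rot: [[-0.987, -0.162, 0.0], [-0.162, 0.987, -0.0], [-0.0, -0.0, -1.0]]
wrist_force: [0.2, 0.1, -1.1]
finger_gap: 0.56
finger_force: 36.2
time_s: 8.23
eef_pos: [596.3, 11.6, 198.7]
eef_rot: [[-0.987, -0.162, 0.012], [-0.162, 0.987, -0.002], [-0.012, -0.004, -1.0]]
wrist_force: [1.3, 0.3, 0.1]
finger_gap: 1.002
finger_force: 0.0
[593.  12. 193.] 8.3333
```

View pics/c1.png

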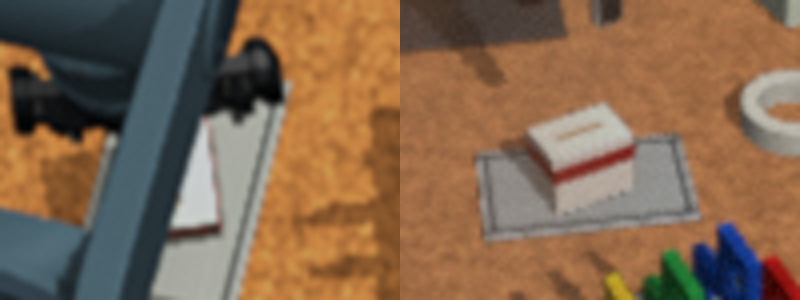

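The side view shows the carton upright in the middle of the tray. Next I'll go above the basket and measure the gauges with the wrist camera from two places.

```bash
python3 -m crank '[[0,0,-0.2,0],[0,0,-0.47,0],[0,-0.25,-0.47,0],[0.1,-0.5,-0.47,0],[0.15,-0.75,-0.47,0],[0.15,-1,-0.47,0],[0.15,-1,-0.47,0]]' >/dev/null
python3 -m crank '[[0.05,-0.25,0,0.073],[0.1,-0.5,0,0.073],[0.15,-0.75,0,0.073],[0.15,-0.85,0,0.073],[0.15,-0.85,0,0.073],[0.15,-0.85,0,0.073]]'
python3 - <<'E'
from h import *
snap("wrist","w2.png"); np.save("w2.npy",info("wrist"),allow_pickle=True)
E
python3 -m crank '[[0.4,0,0,0],[0.4,0,0,0],[0.4,0,0,0],[0.4,0,0,0],[0.4,0,0,0]]' >/dev/null
python3 - <<'E'
from h import *
snap("wrist","w3.png"); i=info("wrist");np.save("w3.npy",i,allow_pickle=True); print(i["xyz"],np.load("w2.npy",allow_pickle=True).item()["xyz"])
a=cv2.imread("pics/w2.png");b=cv2.imread("pics/w3.png")
cv2.imwrite("pics/c2.png",np.hstack([a[0:420,80:480],b[0:420,80:480]]))
E
```

```text
time_s: 9.42
eef_pos: [592.2, -268.8, 259.4]
eef_rot: [[-0.999, -0.046, -0.003], [-0.046, 0.999, 0.003], [0.002, 0.003, -1.0]]
wrist_force: [0.7, 0.3, -0.8]
finger_gap: 1.007
finger_force: 0.0
[ 468.08438358 -273.80429096  381.94327786] [ 527.04408697 -270.94496043  380.09284125]
```

View pics/c2.png

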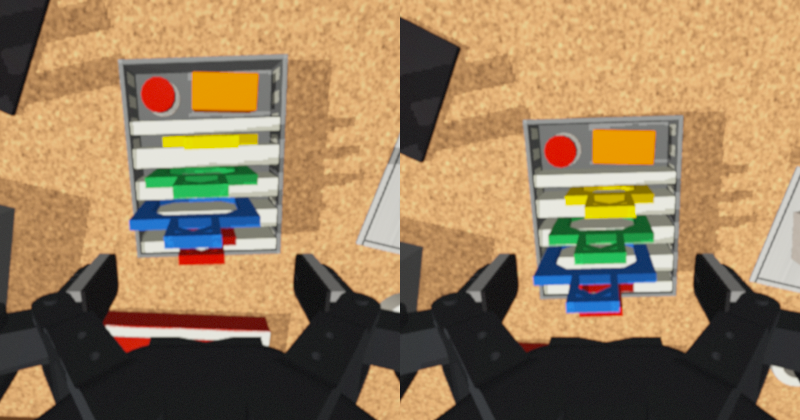

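The left wrist view shows the blue tab top at about (193,240), green at (200,189) and yellow at (203,141). The right view shows blue at (596,300), green at (600,255) and yellow at (609,210). Pot and slide box are undisturbed. I'll triangulate the rear top-edge corners by mask.

```bash
cat >> h.py <<'E'
H={"blue":(100,130),"green":(45,85),"yellow":(22,35),"red":(0,8)}
def tabedge(im,col,box=None):
    h=cv2.cvtColor(im,cv2.COLOR_BGR2HSV);lo,hi=H[col]
    m=(h[...,0]>=lo)&(h[...,0]<=hi)&(h[...,1]>150)&(h[...,2]>60)
    if box: k=np.zeros_like(m);k[box[1]:box[3],box[0]:box[2]]=1;m&=k
    n,l,st,_=cv2.connectedComponentsWithStats(m.astype(np.uint8));j=1+st[1:,4].argmax();m=l==j
    ys=np.where(m.sum(1)>15)[0];y=ys.max();r=np.where(m[y-4:y-1].sum(0)>1)[0]
    return (r.min()-.5,y+.5),(r.max()+.5,y+.5)
E
python3 - <<'E'
from h import *
a=cv2.imread("pics/w2.png");b=cv2.imread("pics/w3.png")
A,B=[np.load(f"w{k}.npy",allow_pickle=True).item() for k in(2,3)]
for c in("blue","green","yellow"):
    pa,pb=tabedge(a,c),tabedge(b,c)
    L,R=[tri(A,pa[k],B,pb[k]) for k in(0,1)]
    m=(L[0]+R[0])/2;print(c,pa,pb,"mid",m.round(1),"err",round(L[1],1),round(R[1],1),"w",np.linalg.norm(L[0]-R[0]).round(1),"yaw",np.degrees(np.arctan2(*(R[0]-L[0])[[1,0]])).round(1)-90)
    zt={"blue":172,"green":157,"yellow":142}[c]
    for I,p in((A,pa),(B,pb)):
        q=[onz(I,p[k],zt) for k in(0,1)];print("   at known z",((q[0]+q[1])/2).round(1),np.linalg.norm(q[1]-q[0]).round(1))
E
```

```text
blue ((np.float64(244.5), np.float64(246.5)), (np.float64(301.5), np.float64(246.5))) ((np.float64(246.5), np.float64(310.5)), (np.float64(298.5), np.float64(310.5))) mid [ 614.2 -276.5  168. ] err 1.1 1.9 w 43.9 yaw 3.0
   at known z [ 612.6 -275.6  172. ] 43.5
   at known z [ 611.5 -277.2  172. ] 42.7
green ((np.float64(253.5), np.float64(196.5)), (np.float64(307.5), np.float64(196.5))) ((np.float64(254.5), np.float64(262.5)), (np.float64(304.5), np.float64(262.5))) mid [ 577.7 -272.5  152.4] err 1.5 1.7 w 42.9 yaw 2.799999999999997
   at known z [ 576.6 -271.7  157. ] 42.2
   at known z [ 575.5 -273.3  157. ] 41.9
yellow ((np.float64(242.5), np.float64(147.5)), (np.float64(327.5), np.float64(147.5))) ((np.float64(264.5), np.float64(217.5)), (np.float64(314.5), np.float64(217.5))) mid [ 537.6 -267.8  156.2] err 14.9 8.9 w 53.2 yaw 0.7000000000000028
   at known z [ 539.8 -269.9  142. ] 67.8
   at known z [ 540.2 -266.6  142. ] 42.8
```

Blue: centre (608,-276.5), tab top at about 170, tab width 43.9 and yaw 3°. All of these match the sizes given. Going in.

```bash
cat >> h.py <<'E'
def go(x,y,z,yaw=None):
    s=observe();p=np.array(s["eef_pos"]);R=np.array(s["eef_rot"])
    d=R.T@(np.array([x,y,z])-p)/150; cur=np.degrees(np.arctan2(R[1,0],R[0,0]))
    t=0 if yaw is None else ((cur-yaw+180)%360-180)/90
    print("t",round(s["time_s"],2),"pos",p.round(1),"yaw",round(cur%360,1),"gap",round(s["finger_gap"],3),"-> shift",d.round(3),"turn",round(t,3))
E
python3 -c "
from h import *
go(608,-276.5,159,182.9)"
```

```text
t 9.93 pos [ 533.9 -270.8  261.9] yaw 182.8 gap 1.002 -> shift [-0.491 -0.062  0.686] turn -0.001
```

```bash
python3 -m crank '[[-0.25,-0.06,0,0],[-0.49,-0.06,0,0],[-0.49,-0.06,0,0],[-0.49,-0.06,0.15,0],[-0.49,-0.06,0.3,0],[-0.49,-0.06,0.45,0],[-0.49,-0.06,0.6,0],[-0.49,-0.06,0.68,0],[-0.49,-0.06,0.68,0],[-0.49,-0.06,0.68,0]]'
python3 -m crank '[[0,0,0,0],[0,0,0,0],[0,0,0,0],[0,0,0,0],[0,0,0,0],[0,0,0,0],[0,0,0,0],[0,0,0,0]]' 0.2 60
```

```text
time_s: 10.77
eef_pos: [607.0, -276.8, 159.3]
eef_rot: [[-0.999, -0.049, -0.001], [-0.049, 0.999, 0.001], [0.001, 0.001, -1.0]]
wrist_force: [1.4, -0.6, 0.4]
finger_gap: 1.001
finger_force: 0.0
time_s: 11.43
eef_pos: [607.7, -278.0, 161.4]
eef_rot: [[-0.999, -0.048, 0.003], [-0.048, 0.999, -0.002], [-0.003, -0.002, -1.0]]
wrist_force: [0.0, 0.6, 6.0]
finger_gap: 0.505
finger_force: 61.4
```

```bash
python3 -m crank '[[0,0,-0.12,0],[0,0,-0.25,0],[0,0,-0.4,0],[0,0,-0.55,0],[0,0,-0.7,0],[0,0,-0.85,0],[0,0,-1,0],[0,0,-1,0],[0,0,-1,0]]'
python3 -m crank '[[0,0.15,-0.1,0],[0,0.3,-0.1,0],[0,0.5,-0.1,0],[0,0.7,-0.1,0],[0,0.85,-0.1,0],[0,1,-0.1,0],[0,1,-0.1,0]]'
python3 -m crank '[[0.1,0.2,0,0],[0.2,0.4,0,0],[0.3,0.6,0,0],[0.4,0.8,0,0],[0.5,1,0,0],[0.5,1,0,0]]'
python3 -m crank '[[0.1,0.2,0,0.08],[0.2,0.4,0,0.153],[0.3,0.6,0,0.153],[0.4,0.8,0,0.153],[0.5,1,0,0.153],[0.5,1,0,0.153],[0.5,1,0,0.153]]'
python3 -c "
from h import *
go(459-10,317,196,168.9)"
```

```text
time_s: 12.18
eef_pos: [607.2, -277.6, 311.0]
eef_rot: [[-0.999, -0.048, 0.003], [-0.048, 0.999, -0.002], [-0.002, -0.002, -1.0]]
wrist_force: [0.2, 1.0, -2.6]
finger_gap: 0.503
finger_force: 61.2
time_s: 12.77
eef_pos: [598.6, -123.0, 322.3]
eef_rot: [[-0.999, -0.052, -0.003], [-0.052, 0.999, 0.003], [0.003, 0.003, -1.0]]
wrist_force: [0.9, 0.1, -1.2]
finger_gap: 0.509
finger_force: 61.4
time_s: 13.27
eef_pos: [514.4, 22.8, 322.9]
eef_rot: [[-0.999, -0.052, -0.004], [-0.052, 0.999, 0.003], [0.004, 0.003, -1.0]]
wrist_force: [0.5, -1.1, -0.1]
finger_gap: 0.5
finger_force: 61.7
time_s: 13.85
eef_pos: [434.5, 165.6, 323.4]
eef_rot: [[-0.982, 0.188, -0.002], [0.188, 0.982, -0.001], [0.001, -0.001, -1.0]]
wrist_force: [-0.1, 1.0, -0.8]
finger_gap: 0.505
finger_force: 61.9
t 13.85 pos [434.5 165.6 323.4] yaw 169.2 gap 0.505 -> shift [0.094 1.01  0.848] turn 0.003
```

```bash
python3 -m crank '[[0.09,0.2,0,0],[0.09,0.4,0,0],[0.09,0.6,0,0],[0.09,0.8,0,0],[0.09,1,0,0],[0.09,1,0.15,0],[0.09,1,0.3,0],[0.09,1,0.45,0],[0.09,1,0.6,0],[0.09,1,0.75,0],[0.09,1,0.85,0],[0.09,1,0.85,0],[0.09,1,0.85,0]]'
python3 - <<'E'
from h import *
go(459,315,191.5,168.9)
i,w=snap("wrist","w4.png");np.save("w4.npy",i,allow_pickle=True);_,s=snap("side","s4.png")
cv2.imwrite("pics/c4.png",np.hstack([w[:400,100:500],cv2.resize(s[100:200,160:260],(400,400),interpolation=cv2.INTER_CUBIC)]))
E
```

```text
time_s: 14.93
eef_pos: [451.0, 313.4, 195.6]
eef_rot: [[-0.981, 0.193, -0.003], [0.193, 0.981, -0.002], [0.002, -0.002, -1.0]]
wrist_force: [1.0, -0.1, -0.5]
finger_gap: 0.504
finger_force: 62.1
t 14.93 pos [451.  313.4 195.6] yaw 168.9 gap 0.504 -> shift [-0.05   0.021  0.027] turn -0.0
```

View pics/c4.png

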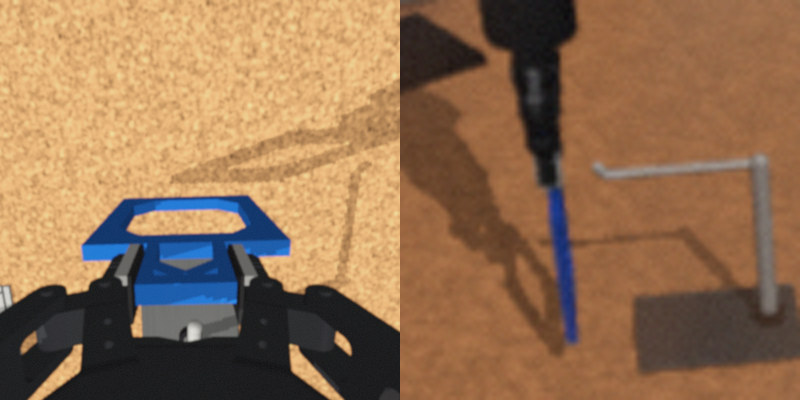

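The wrist view shows the hook tip at about (191,332), within 2 mm of the tab's centreline at column 187. The side view shows the plate upright in front of the tip. I'll thread it on slowly.

```bash
python3 -m crank '[[-0.05,0.02,0.03,0],[-0.05,0.02,0.03,0],[-0.15,0.02,0.03,0],[-0.25,0.02,0.03,0],[-0.35,0.02,0.03,0],[-0.45,0.02,0.03,0],[-0.55,0.02,0.03,0],[-0.55,0.02,0.03,0],[-0.55,0.02,0.03,0]]'
python3 - <<'E'
from h import *
go(604,287,191.5,168.9)
i,w=snap("wrist","w5.png");_,s=snap("side","s5.png")
cv2.imwrite("pics/c5.png",np.hstack([w[:400,100:500],cv2.resize(s[100:200,160:260],(400,400),interpolation=cv2.INTER_CUBIC)]))
E
```

```text
time_s: 15.78
eef_pos: [533.0, 301.8, 192.8]
eef_rot: [[-0.981, 0.192, 0.0], [0.192, 0.981, 0.0], [-0.0, 0.0, -1.0]]
wrist_force: [-0.3, -0.0, -1.1]
finger_gap: 0.501
finger_force: 62.1
t 15.78 pos [533.  301.8 192.8] yaw 168.9 gap 0.501 -> shift [-0.484 -0.006  0.009] turn 0.0
```

View pics/c5.png

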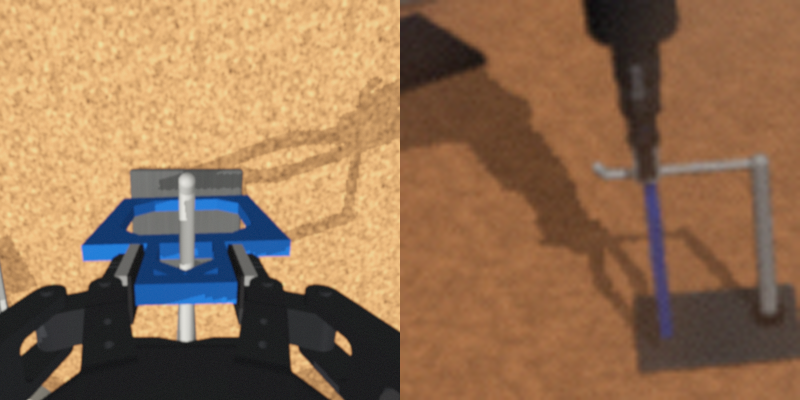

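The gauge is threaded and centred on the peg. I'll slide it to the back, lower it and release.

```bash
python3 -m crank '[[-0.1,0,0,0],[-0.2,0,0,0],[-0.3,0,0,0],[-0.4,0,0,0],[-0.48,0,0,0],[-0.48,0,0,0],[-0.48,0,0.04,0],[-0.48,0,0.08,0],[-0.48,0,0.12,0],[-0.48,0,0.12,0],[-0.48,0,0.12,0]]'
python3 -m crank '[[0,0,0,0],[0,0,0,0],[0,0,0,0],[0,0,0,0],[0,0,0,0],[0,0,-0.1,0],[0,0,-0.3,0],[0,0,-0.5,0],[0,0,-0.7,0],[0,0,-0.9,0],[0,0,-0.9,0],[0,0,-0.9,0]]' 1
python3 - <<'E'
from h import *
go(575,-272.5,265,182.8)
i,w=snap("wrist","w6.png");_,s=snap("side","s6.png")
cv2.imwrite("pics/c6.png",np.hstack([w[:400,100:500],cv2.resize(s[100:200,180:280],(400,400),interpolation=cv2.INTER_CUBIC)]))
E
```

```text
time_s: 16.8
eef_pos: [601.9, 288.9, 174.5]
eef_rot: [[-0.982, 0.19, -0.001], [0.19, 0.982, 0.0], [0.001, 0.0, -1.0]]
wrist_force: [-2.9, 1.2, 3.1]
finger_gap: 0.505
finger_force: 62.6
time_s: 17.8
eef_pos: [604.1, 288.5, 312.5]
eef_rot: [[-0.982, 0.191, 0.005], [0.191, 0.982, 0.001], [-0.005, 0.002, -1.0]]
wrist_force: [0.1, 0.1, -0.2]
finger_gap: 0.998
finger_force: 0.0
t 17.8 pos [604.1 288.5 312.5] yaw 169.0 gap 0.998 -> shift [-0.523 -3.709  0.31 ] turn -0.154
```

View pics/c6.png

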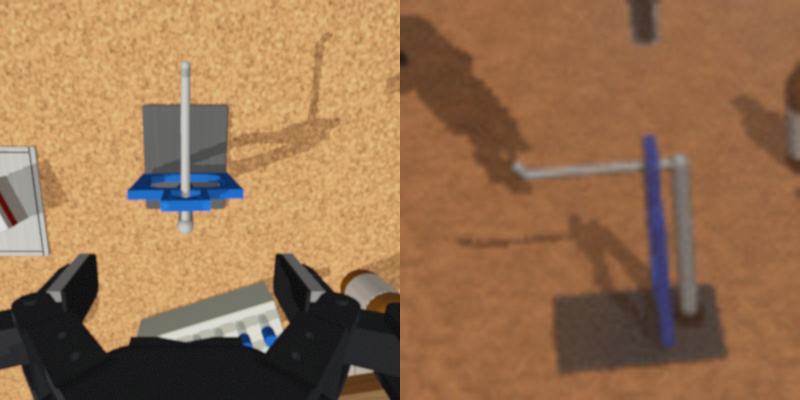

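Blue hangs freely just in front of the post (tab at (185,200), post top at (185,227)). Back for green.

```bash
python3 -m crank '[[0,-0.25,0,0],[0,-0.5,0,0],[0,-0.75,0,0],[0,-1,0,0],[0,-1,0,0]]' >/dev/null
python3 -m crank '[[0,-0.25,0,-0.08],[0,-0.5,0,-0.155],[-0.1,-0.75,0,-0.155],[-0.2,-1,0,-0.155],[-0.2,-1,0,-0.155]]' >/dev/null
python3 -m crank '[[0,-0.25,0.1,0],[0,-0.5,0.2,0],[0,-0.75,0.2,0],[0,-1,0.2,0],[0,-1,0.2,0]]' >/dev/null
python3 -m crank '[[0.05,-0.25,0.1,0],[0.06,-0.5,0.1,0],[0.06,-0.68,0.1,0],[0.06,-0.68,0.1,0],[0.06,-0.68,0.1,0],[0.06,-0.68,0.1,0]]' >/dev/null
python3 -c "
from h import *
go(571.8,-272.5,145,182.8)"
```

```text
t 19.65 pos [ 578.7 -262.9  263.2] yaw 182.9 gap 0.999 -> shift [ 0.048 -0.063  0.788] turn 0.001
```

```bash
python3 -m crank '[[0.048,-0.063,0,0],[0.048,-0.063,0.15,0],[0.048,-0.063,0.3,0],[0.048,-0.063,0.45,0],[0.048,-0.063,0.6,0],[0.048,-0.063,0.72,0],[0.048,-0.063,0.79,0],[0.048,-0.063,0.79,0],[0.048,-0.063,0.79,0]]'
python3 -m crank '[[0,0,0,0],[0,0,0,0],[0,0,0,0],[0,0,0,0],[0,0,0,0],[0,0,0,0],[0,0,0,0],[0,0,0,0]]' 0.2 60
```

```text
time_s: 20.4
eef_pos: [572.2, -273.4, 146.2]
eef_rot: [[-0.999, -0.052, -0.0], [-0.052, 0.999, 0.0], [0.0, 0.0, -1.0]]
wrist_force: [0.3, 0.0, -0.2]
finger_gap: 0.998
finger_force: 0.0
time_s: 21.07
eef_pos: [573.0, -274.1, 147.6]
eef_rot: [[-0.999, -0.051, 0.002], [-0.051, 0.999, -0.001], [-0.002, -0.001, -1.0]]
wrist_force: [0.5, 1.5, 5.5]
finger_gap: 0.5
finger_force: 61.0
```

```bash
python3 -m crank '[[0,0,-0.12,0],[0,0,-0.25,0],[0,0,-0.4,0],[0,0,-0.55,0],[0,0,-0.7,0],[0,0,-0.85,0],[0,0,-1,0],[0,0,-1,0],[0,0,-1,0]]' >/dev/null
python3 -m crank '[[0,0.15,-0.1,0],[0,0.3,-0.1,0],[0,0.5,-0.1,0],[0,0.7,-0.1,0],[0,0.85,-0.1,0],[0,1,-0.1,0],[0,1,-0.1,0]]' >/dev/null
python3 -m crank '[[0.1,0.2,0,0],[0.2,0.4,0,0],[0.3,0.6,0,0],[0.4,0.8,0,0],[0.4,1,0,0],[0.4,1,0,0]]' >/dev/null
python3 -m crank '[[0.1,0.2,0,0.08],[0.2,0.4,0,0.153],[0.3,0.6,0,0.153],[0.4,0.8,0,0.153],[0.4,1,0,0.153],[0.4,1,0,0.153],[0.4,1,0,0.153]]' >/dev/null
python3 -c "
from h import *
go(450,317,193,168.9)"
```

```text
t 23.48 pos [429.  169.8 309.9] yaw 169.3 gap 0.506 -> shift [0.043 0.991 0.778] turn 0.005
```

```bash
python3 -m crank '[[0.04,0.2,0,0],[0.04,0.4,0,0],[0.04,0.6,0,0],[0.04,0.8,0,0],[0.04,1,0,0],[0.04,1,0.15,0],[0.04,1,0.3,0],[0.04,1,0.45,0],[0.04,1,0.6,0],[0.04,1,0.72,0],[0.04,1,0.78,0],[0.04,1,0.78,0],[0.04,1,0.78,0]]' >/dev/null
python3 - <<'E'
from h import *
go(459,315,192.6,168.9)
i,w=snap("wrist","w7.png");_,s=snap("side","s7.png")
cv2.imwrite("pics/c7.png",np.hstack([w[:400,100:500],cv2.resize(s[100:200,160:260],(400,400),interpolation=cv2.INTER_CUBIC)]))
E
```

```text
t 24.57 pos [452.3 316.8 193.8] yaw 169.1 gap 0.497 -> shift [-0.046 -0.004  0.008] turn 0.002
```

View pics/c7.png

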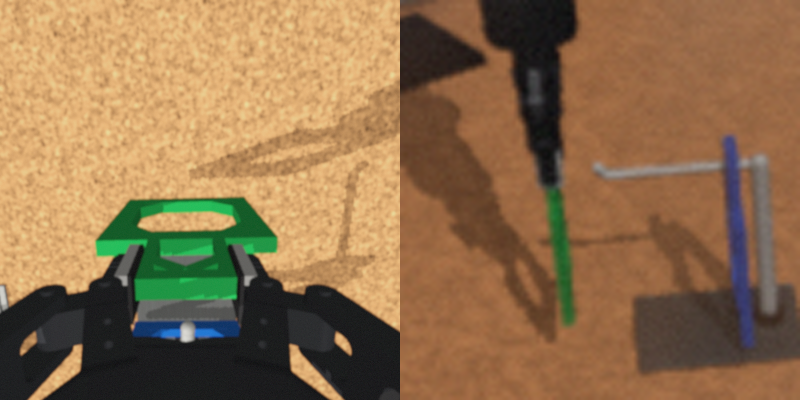

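The tip at (188,330) is in line with the green tab, and blue is hanging at the back. I'll thread green in one go and stop at peg x ≈ +24.

```bash
python3 -m crank '[[-0.1,0,0.01,0],[-0.2,0,0.01,0],[-0.3,0,0.01,0],[-0.4,0,0.01,0],[-0.5,0,0.01,0],[-0.6,0,0.01,0],[-0.7,0,0.01,0],[-0.8,0,0.01,0],[-0.87,0,0.01,0],[-0.87,0,0.01,0],[-0.87,0,0.01,0]]'
python3 -c "
from h import *
go(580.5,291.7,175.4,168.9)"
```

```text
time_s: 25.58
eef_pos: [580.3, 293.2, 193.2]
eef_rot: [[-0.982, 0.189, 0.001], [0.189, 0.982, 0.0], [-0.001, 0.0, -1.0]]
wrist_force: [-0.1, 0.8, -0.4]
finger_gap: 0.502
finger_force: 62.1
t 25.58 pos [580.3 293.2 193.2] yaw 169.1 gap 0.502 -> shift [-0.003 -0.01   0.118] turn 0.003
```

```bash
python3 -m crank '[[0,-0.01,0.04,0],[0,-0.01,0.08,0],[0,-0.01,0.12,0],[0,-0.01,0.12,0],[0,-0.01,0.12,0]]'
python3 -m crank '[[0,0,0,0],[0,0,0,0],[0,0,0,0],[0,0,0,0],[0,0,0,0],[0,0,-0.1,0],[0,0,-0.3,0],[0,0,-0.5,0],[0,0,-0.7,0],[0,0,-0.9,0],[0,0,-0.9,0],[0,0,-0.9,0]]' 1
python3 - <<'E'
from h import *
i,w=snap("wrist","w8.png");_,s=snap("side","s8.png")
cv2.imwrite("pics/c8.png",np.hstack([w[:400,100:500],cv2.resize(s[100:200,180:280],(400,400),interpolation=cv2.INTER_CUBIC)]))
E
```

```text
time_s: 26.0
eef_pos: [579.8, 293.1, 175.3]
eef_rot: [[-0.982, 0.187, 0.002], [0.187, 0.982, 0.002], [-0.002, 0.003, -1.0]]
wrist_force: [0.7, 4.2, 4.2]
finger_gap: 0.503
finger_force: 62.8
time_s: 27.0
eef_pos: [580.7, 292.0, 312.3]
eef_rot: [[-0.982, 0.188, 0.005], [0.188, 0.982, 0.001], [-0.005, 0.002, -1.0]]
wrist_force: [-0.3, -0.1, -0.4]
finger_gap: 1.003
finger_force: 0.0
```

View pics/c8.png

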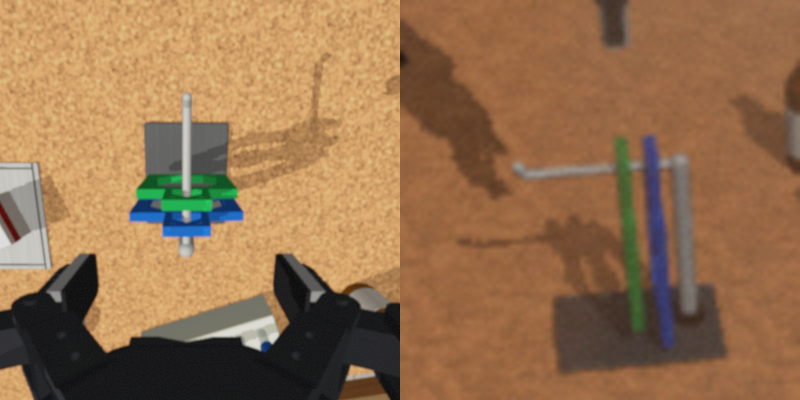

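Green and blue hang parallel and apart. Now yellow.

```bash
python3 -m crank '[[0,-0.25,0,0],[0,-0.5,0,0],[0,-0.75,0,0],[0,-1,0,0],[0,-1,0,0]]' >/dev/null
python3 -m crank '[[0,-0.25,0,-0.08],[0,-0.5,0,-0.155],[-0.1,-0.75,0,-0.155],[-0.2,-1,0,-0.155],[-0.2,-1,0,-0.155]]' >/dev/null
python3 -m crank '[[0,-0.25,0.1,0],[0,-0.5,0.2,0],[0,-0.75,0.2,0],[0,-1,0.2,0],[0,-1,0.2,0]]' >/dev/null
python3 -m crank '[[0.1,-0.25,0.1,0],[0.19,-0.5,0.1,0],[0.19,-0.7,0.1,0],[0.19,-0.7,0.1,0],[0.19,-0.7,0.1,0],[0.19,-0.7,0.1,0]]' >/dev/null
python3 - <<'E'
from h import *
go(535.8,-268,130.5,182.8)
i,w=snap("wrist","w9.png")
for c,z in(("yellow",142),("red",127)):
    p=tabedge(w,c,(150,120,420,330));print(c,p);q=[onz(i,v,z) for v in p];print(((q[0]+q[1])/2).round(1),np.linalg.norm(q[1]-q[0]).round(1))
E
```

```text
t 28.85 pos [ 537.8 -263.6  263.2] yaw 183.1 gap 0.998 -> shift [ 0.013 -0.03   0.885] turn 0.003
yellow ((np.float64(256.5), np.float64(212.5)), (np.float64(306.5), np.float64(212.5)))
[ 540.1 -266.2  142. ] 42.9
red ((np.float64(251.5), np.float64(311.5)), (np.float64(294.5), np.float64(311.5)))
[ 647.7 -269.4  127. ] 43.1
```

```bash
python3 -m crank '[[0.015,-0.025,0,0],[0.015,-0.025,0.15,0],[0.015,-0.025,0.3,0],[0.015,-0.025,0.45,0],[0.015,-0.025,0.6,0],[0.015,-0.025,0.75,0],[0.015,-0.025,0.88,0],[0.015,-0.025,0.88,0],[0.015,-0.025,0.88,0]]'
python3 -m crank '[[0,0,0,0],[0,0,0,0],[0,0,0,0],[0,0,0,0],[0,0,0,0],[0,0,0,0],[0,0,0,0],[0,0,0,0]]' 0.2 60
python3 -m crank '[[0,0,-0.12,0],[0,0,-0.25,0],[0,0,-0.4,0],[0,0,-0.55,0],[0,0,-0.7,0],[0,0,-0.85,0],[0,0,-1,0],[0,0,-1,0],[0,0,-1,0]]' >/dev/null
python3 -m crank '[[0,0.15,-0.2,0],[0,0.3,-0.2,0],[0,0.5,-0.2,0],[0,0.7,-0.2,0],[0,0.85,-0.2,0],[0,1,-0.2,0],[0,1,-0.2,0]]' >/dev/null
python3 -m crank '[[0.1,0.2,0,0],[0.2,0.4,0,0],[0.27,0.6,0,0],[0.27,0.8,0,0],[0.27,1,0,0],[0.27,1,0,0]]' >/dev/null
python3 -m crank '[[0.1,0.2,0,0.08],[0.2,0.4,0,0.153],[0.27,0.6,0,0.153],[0.27,0.8,0,0.153],[0.27,1,0,0.153],[0.27,1,0,0.153],[0.27,1,0,0.153]]' >/dev/null
python3 -c "
from h import *
go(450,317,193,168.9)"
```

```text
time_s: 29.65
eef_pos: [535.6, -267.2, 131.8]
eef_rot: [[-0.998, -0.056, -0.002], [-0.056, 0.998, 0.002], [0.002, 0.002, -1.0]]
wrist_force: [0.6, -0.4, 0.1]
finger_gap: 0.996
finger_force: 0.0
time_s: 30.32
eef_pos: [536.9, -268.8, 134.3]
eef_rot: [[-0.999, -0.054, 0.002], [-0.054, 0.999, -0.001], [-0.002, -0.001, -1.0]]
wrist_force: [0.4, 2.5, 6.3]
finger_gap: 0.504
finger_force: 60.5
t 32.73 pos [430.3 176.8 311.4] yaw 169.5 gap 0.502 -> shift [0.04  0.944 0.789] turn 0.007
```

```bash
python3 -m crank '[[0.04,0.2,0,0.007],[0.04,0.4,0,0.007],[0.04,0.6,0,0.007],[0.04,0.8,0,0.007],[0.04,0.94,0,0.007],[0.04,0.94,0.15,0.007],[0.04,0.94,0.3,0.007],[0.04,0.94,0.45,0.007],[0.04,0.94,0.6,0.007],[0.04,0.94,0.72,0.007],[0.04,0.94,0.78,0.007],[0.04,0.94,0.78,0.007],[0.04,0.94,0.78,0.007]]' >/dev/null
python3 - <<'E'
from h import *
go(557,296.3,194,168.9)
i,w=snap("wrist","w10.png");_,s=snap("side","s10.png")
cv2.imwrite("pics/c10.png",np.hstack([w[:400,100:500],cv2.resize(s[100:200,160:260],(400,400),interpolation=cv2.INTER_CUBIC)]))
E
```

```text
t 33.82 pos [451.4 315.1 195.4] yaw 168.6 gap 0.505 -> shift [-0.715  0.016  0.009] turn -0.003
```

View pics/c10.png

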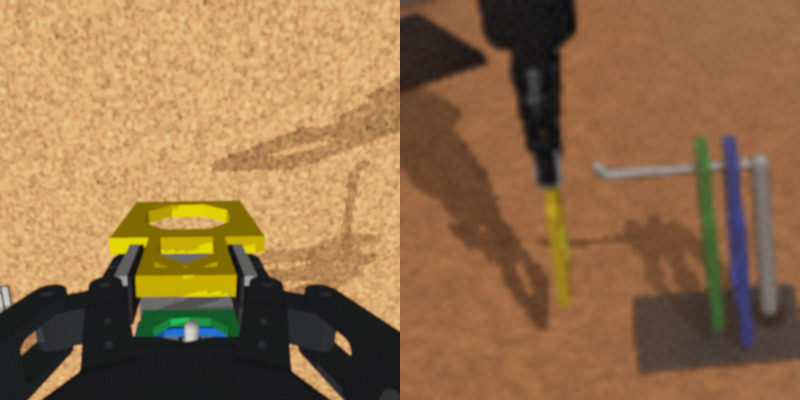

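The tip at (192,330) is within 2 mm of the yellow tab's centreline. Threading it and hanging it at peg x ≈ 0.

```bash
python3 -m crank '[[-0.1,0.016,0.01,0],[-0.2,0.016,0.01,0],[-0.3,0.016,0.01,0],[-0.4,0.016,0.01,0],[-0.5,0.016,0.01,0],[-0.6,0.016,0.01,0],[-0.71,0.016,0.01,0],[-0.71,0.016,0.01,0],[-0.71,0.016,0.05,0],[-0.71,0.016,0.09,0],[-0.71,0.016,0.125,0],[-0.71,0.016,0.125,0],[-0.71,0.016,0.125,0]]'
python3 -m crank '[[0,0,0,0],[0,0,0,0],[0,0,0,0],[0,0,0,0],[0,0,0,0],[0,0,-0.1,0],[0,0,-0.3,0],[0,0,-0.5,0],[0,0,-0.7,0],[0,0,-0.9,0],[0,0,-0.9,0],[0,0,-0.9,0]]' 1
python3 - <<'E'
from h import *
go(643,-270,263,182.8)
i,w=snap("wrist","w11.png");_,s=snap("side","s11.png")
cv2.imwrite("pics/c11.png",np.hstack([w[:400,100:500],cv2.resize(s[100:200,180:280],(400,400),interpolation=cv2.INTER_CUBIC)]))
E
```

```text
time_s: 35.0
eef_pos: [555.0, 298.0, 176.8]
eef_rot: [[-0.981, 0.195, -0.0], [0.195, 0.981, 0.0], [0.0, 0.0, -1.0]]
wrist_force: [-1.3, 0.3, 2.1]
finger_gap: 0.504
finger_force: 62.1
time_s: 36.0
eef_pos: [556.9, 297.9, 314.6]
eef_rot: [[-0.981, 0.196, 0.005], [0.196, 0.981, 0.002], [-0.005, 0.002, -1.0]]
wrist_force: [0.4, -0.3, -0.3]
finger_gap: 0.999
finger_force: 0.0
t 36.0 pos [556.9 297.9 314.6] yaw 168.7 gap 0.999 -> shift [-1.303 -3.601  0.341] turn -0.157
```

View pics/c11.png

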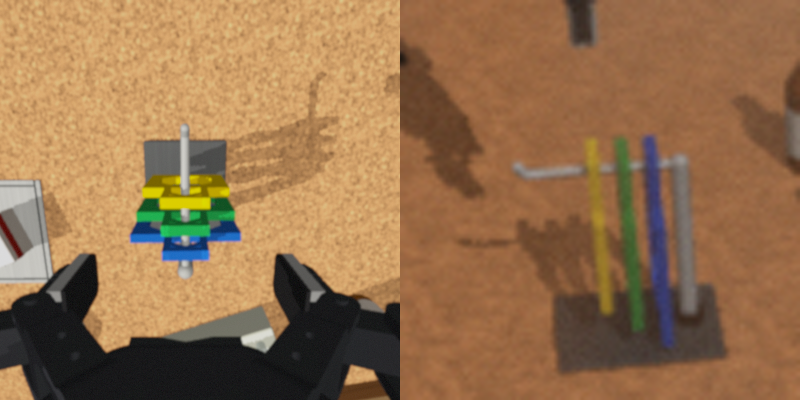

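Three gauges are nested. Now the red gauge.

```bash
python3 -m crank '[[0,-0.25,0,0],[0,-0.5,0,0],[0,-0.75,0,0],[0,-1,0,0],[0,-1,0,0]]' >/dev/null
python3 -m crank '[[0,-0.25,0,-0.08],[-0.1,-0.5,0,-0.155],[-0.25,-0.75,0,-0.155],[-0.4,-1,0,-0.155],[-0.4,-1,0,-0.155]]' >/dev/null
python3 -m crank '[[-0.1,-0.25,0.1,0],[-0.2,-0.5,0.2,0],[-0.3,-0.75,0.2,0],[-0.4,-1,0.2,0],[-0.4,-1,0.2,0]]' >/dev/null
python3 -m crank '[[-0.05,-0.25,0.1,0],[-0.1,-0.5,0.1,0],[-0.1,-0.75,0.1,0],[-0.1,-0.75,0.1,0],[-0.1,-0.75,0.1,0],[-0.1,-0.75,0.1,0]]' >/dev/null
python3 - <<'E'
from h import *
go(643,-270,115.5,182.8)
i,w=snap("wrist","w12.png")
for z in (125,127): 
    p=tabedge(w,"red",(200,150,380,330));q=[onz(i,v,z) for v in p];print(p,((q[0]+q[1])/2).round(1),np.linalg.norm(q[1]-q[0]).round(1))
E
```

```text
t 37.85 pos [ 642.5 -266.3  265. ] yaw 182.6 gap 0.997 -> shift [-0.004 -0.027  0.997] turn -0.002
((np.float64(199.5), np.float64(329.5)), (np.float64(331.5), np.float64(329.5))) [ 776.4 -279.9  125. ] 136.6
((np.float64(199.5), np.float64(329.5)), (np.float64(331.5), np.float64(329.5))) [ 774.9 -279.8  127. ] 135.6
```

Run:
```python
from h import *
i=info("wrist");w=cv2.imread("pics/w12.png")
p=tabedge(w,"red",(225,170,345,255));q=[onz(i,v,127) for v in p];print(p,((q[0]+q[1])/2).round(1),np.linalg.norm(q[1]-q[0]).round(1))
```

```text
((np.float64(257.5), np.float64(211.5)), (np.float64(304.5), np.float64(211.5))) [ 649.  -268.8  127. ] 43.2
```

Red's rear edge is at (649,-269) with width 43, so its centre is (644,-269), which agrees with the earlier values.

```bash
python3 -m crank '[[-0.01,-0.02,0.15,0],[-0.01,-0.02,0.3,0],[-0.01,-0.02,0.45,0],[-0.01,-0.02,0.6,0],[-0.01,-0.02,0.75,0],[-0.01,-0.02,0.88,0],[-0.01,-0.02,0.985,0],[-0.01,-0.02,0.985,0],[-0.01,-0.02,0.985,0]]'
python3 -m crank '[[0,0,0,0],[0,0,0,0],[0,0,0,0],[0,0,0,0],[0,0,0,0],[0,0,0,0],[0,0,0,0],[0,0,0,0]]' 0.2 60
python3 -m crank '[[0,0,-0.12,0],[0,0,-0.25,0],[0,0,-0.4,0],[0,0,-0.55,0],[0,0,-0.7,0],[0,0,-0.85,0],[0,0,-1,0],[0,0,-1,0],[0,0,-1,0]]' >/dev/null
python3 -m crank '[[0,0.15,-0.2,0],[0.1,0.3,-0.3,0],[0.2,0.5,-0.3,0],[0.3,0.7,-0.3,0],[0.4,0.85,-0.3,0],[0.4,1,-0.3,0],[0.4,1,-0.3,0]]' >/dev/null
python3 -m crank '[[0.1,0.2,0,0],[0.2,0.4,0,0],[0.3,0.6,0,0],[0.4,0.8,0,0],[0.45,1,0,0],[0.45,1,0,0]]' >/dev/null
python3 -m crank '[[0.1,0.2,0,0.08],[0.2,0.4,0,0.153],[0.3,0.6,0,0.153],[0.4,0.8,0,0.153],[0.45,1,0,0.153],[0.45,1,0,0.153],[0.45,1,0,0.153]]' >/dev/null
python3 -c "
from h import *
go(450,317,194,168.9)"
```

```text
time_s: 38.65
eef_pos: [644.3, -268.0, 118.2]
eef_rot: [[-0.999, -0.048, -0.002], [-0.048, 0.999, 0.001], [0.002, 0.002, -1.0]]
wrist_force: [0.1, 0.8, 0.8]
finger_gap: 0.997
finger_force: 0.0
time_s: 39.32
eef_pos: [645.7, -270.4, 121.0]
eef_rot: [[-0.999, -0.046, 0.003], [-0.046, 0.999, -0.001], [-0.003, -0.001, -1.0]]
wrist_force: [0.3, 0.8, 5.7]
finger_gap: 0.499
finger_force: 61.5
t 41.73 pos [428.7 171.  313.1] yaw 169.1 gap 0.501 -> shift [0.044 0.984 0.793] turn 0.002
```

```bash
python3 -m crank '[[0.04,0.2,0,0],[0.04,0.4,0,0],[0.04,0.6,0,0],[0.04,0.8,0,0],[0.04,0.97,0,0],[0.04,0.97,0.15,0],[0.04,0.97,0.3,0],[0.04,0.97,0.45,0],[0.04,0.97,0.6,0],[0.04,0.97,0.72,0],[0.04,0.97,0.78,0],[0.04,0.97,0.78,0],[0.04,0.97,0.78,0]]' >/dev/null
python3 - <<'E'
from h import *
go(557-23.5,296.3+4.6,196,168.9)
i,w=snap("wrist","w13.png");_,s=snap("side","s13.png")
cv2.imwrite("pics/c13.png",np.hstack([w[:400,100:500],cv2.resize(s[100:200,160:260],(400,400),interpolation=cv2.INTER_CUBIC)]))
E
```

```text
t 42.82 pos [451.9 313.5 196.8] yaw 168.8 gap 0.504 -> shift [-0.55   0.023  0.005] turn -0.001
```

View pics/c13.png

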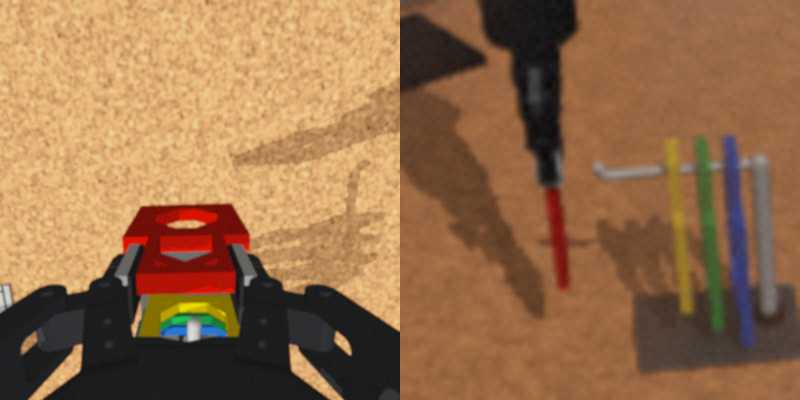

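The red gauge is held upright. The tip at (195,330) is about 3.5 mm to +y of the centreline, and the y correction covers that. Threading.

```bash
python3 -m crank '[[0,0.023,0.005,0],[-0.1,0.023,0.005,0],[-0.2,0.023,0.005,0],[-0.3,0.023,0.005,0],[-0.4,0.023,0.005,0],[-0.5,0.023,0.005,0],[-0.55,0.023,0.005,0],[-0.55,0.023,0.005,0],[-0.55,0.023,0.05,0],[-0.55,0.023,0.09,0],[-0.55,0.023,0.125,0],[-0.55,0.023,0.125,0],[-0.55,0.023,0.125,0]]'
python3 -m crank '[[0,0,0,0],[0,0,0,0],[0,0,0,0],[0,0,0,0],[0,0,0,0],[0,0,-0.1,0],[0,0,-0.3,0],[0,0,-0.5,0],[0,0,-0.7,0],[0,0,-0.9,0],[0,0,-0.9,0],[0,0,-0.9,0]]' 1
python3 -m crank '[[0.25,-0.25,0,0],[0.5,-0.5,0,0],[0.75,-0.75,0,0],[0.8,-0.8,0,0],[0.8,-0.8,0,0],[0.8,-0.8,0,0],[0.8,-0.8,0,0],[0.8,-0.8,0,0]]'
python3 - <<'E'
from h import *
_,t=snap("top","t14.png");_,s=snap("side","s14.png")
def cr(im,x,y,k,w=400,h=300): return cv2.resize(im[y:y+h//k,x:x+w//k],(w,h),interpolation=cv2.INTER_CUBIC)
cv2.imwrite("pics/c14.png",np.vstack([np.hstack([cr(t,60,110,2),cr(s,180,120,4)]),np.hstack([cr(s,220,200,2),cr(s,220,180,4)])]))
E
```

```text
time_s: 44.0
eef_pos: [532.0, 302.6, 178.9]
eef_rot: [[-0.981, 0.192, 0.0], [0.192, 0.981, 0.001], [-0.0, 0.001, -1.0]]
wrist_force: [-2.4, 0.7, 6.0]
finger_gap: 0.499
finger_force: 62.2
time_s: 45.0
eef_pos: [533.8, 302.2, 315.9]
eef_rot: [[-0.981, 0.193, 0.005], [0.193, 0.981, 0.002], [-0.004, 0.002, -1.0]]
wrist_force: [-0.1, -0.7, -0.4]
finger_gap: 0.996
finger_force: 0.0
time_s: 45.67
eef_pos: [392.8, 207.6, 313.1]
eef_rot: [[-0.981, 0.193, 0.0], [0.193, 0.981, 0.0], [-0.0, 0.0, -1.0]]
wrist_force: [0.3, 0.6, -0.2]
finger_gap: 1.001
finger_force: 0.0
```

View pics/c14.png

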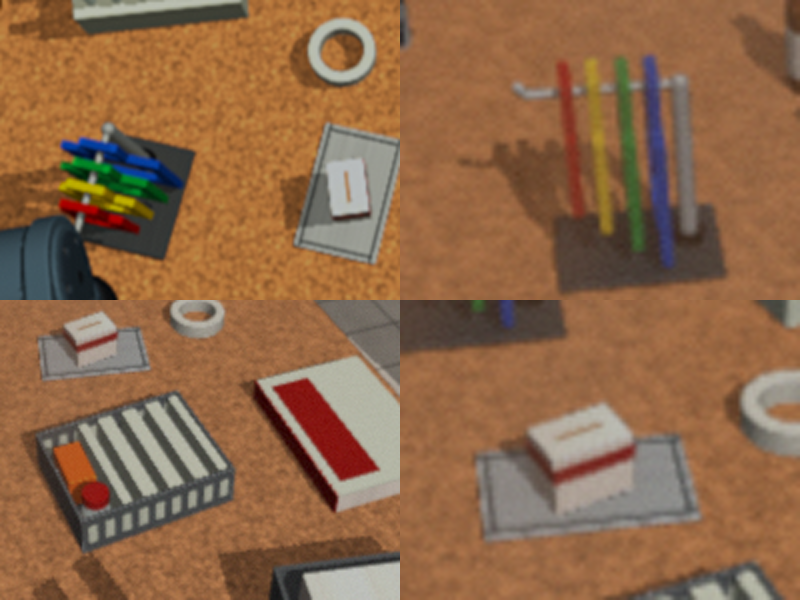

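The four gauges hang in order (red, yellow, green, blue from tip to post). The carton stands mid-tray, and pot, slide box and tape are untouched. Handing in.

```bash
python3 -c "
from workcell import ticket
print(ticket.job_done())"
```

```text
the job is handed in; nothing more can be done
None
```

The job is handed in, with no verdict returned: the last pictures show the carton upright mid-tray and the blue, green, yellow and red gauges hanging nested from post to tip, with pot, slide box and tape undisturbed; the phone was not checked again, but the arm never went near it.

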